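Hold the carrier up off its heat mat

TASK

The heat mat under the small animal carrier is to be wiped, so the carrier has to be held up out of the way. With the carrier still standing on the mat, swing its folded handle up until you feel it come against its stop; then take the handle and lift the carrier straight up about 10 cm above the mat, keeping it level all the while so that the dish inside is not upset, and leave the things around it where they are. Finish holding the carrier there by its handle, level and still over the mat: do not put it down or let go.

Things in the scene. Friction and masses are not known exactly. Their poses are not given: they have to be found in the camera images.
- carrier: The small animal carrier: clear plastic tub with a grey slatted lid clipped on for good (one piece), 140 mm (its x) by 200 mm (its y), lid 148 by 208 mm, lid top 120 mm above the underside. Origin: centre of the underside; z up. 0.45 to 0.65 kg and the dish inside adds 0.14 kg. It stands free on the mat: 6 to 8 N all told, so it tips or slides if the handle is pushed hard.
- handle (a joint): The carrier's folding carry handle: a black U of 10 mm round bar on two pivots, in line along the carrier's y, at the two ends of the lid. 0 rad: folded flat towards the carrier's -x. 1.571 rad: standing upright over the middle of the lid, against its stop. It starts between 0 and 0.45, its pivots are stiff enough (0.03 N m) that it stays where it is left.
- handle_grip (a point): Middle of the handle's cross bar (the part to hold), on the bar's centreline. The bar is round, 10 mm thick, straight over 130 mm, parallel to the carrier's y, 62 mm from the pivot line. Folded flat, its centre is 17 mm above the lid's top.
- handle_pivot (a point): Middle of the handle's pivot line, fixed to the carrier: 137 mm above the underside, over its centre. The two pivot bosses, 86 mm to either side of it along y, reach 30 mm above the lid.
- mat: Dark rubber heat mat under the carrier, fixed to the table, 220 mm (its x) by 300 mm (its y), 6 mm thick, with a 12 mm high plug block at one corner. Origin: centre of its underside, at table height. The carrier stands on its middle, within 10 mm, turned by less than 0.12 rad from it.
- dish: White ceramic dish standing loose on the floor inside the carrier, 68 mm wide, 26 mm high, 0.14 kg, up to 45 mm off the middle. Origin: centre of its underside; z up.
- jug: Bystander: glass jug, 90 mm wide, with a handle at one side, 105 mm high, beside one end of the mat. Origin: centre of the underside.
- jar: Bystander: white screw-top jar, 84 mm wide, 120 mm high, beside one end of the mat. Origin: centre of the underside.
- roll: Bystander: upright paper roll, 68 mm wide, 110 mm high, behind the mat. Origin: centre of the underside.
- glovebox: Bystander: glove box 110 by 150 mm, 65 mm high, behind the mat. Origin: centre of the underside.
- syringe: Bystander: feeding syringe lying on the table, 150 mm long, 34 mm wide and 25 mm high, in front of the mat. Origin: on the table under its barrel.
Not all that is in view belongs to the job. Of the things shaped like the dish, the white one is meant.

How it is judged:
By the outcome, as a careful person would: the job done as asked, in the order asked, and still so for the second after the job is handed in, while the arm keeps its last pose, push and grip.
It also fails if it takes over 48 s, if anything falls off the work surface, if the arm or the gripper's body presses on something with over 40 N, if the wrist force passes 120 N, or if a joint passes its speed limit or range.

ROBOT

A 6-joint arm with a two-finger parallel gripper is mounted at the origin on the work surface. World frame = base frame: x ahead of the robot, y to its left, z up, the work surface at z = 0. Lengths are in m, angles in rad, forces in N, time in s.
With the tool pointing down it reaches from about 0.275 to 0.825 m from the base axis. Payload 5.2 kg.
Tool frame: the origin (TCP) lies at the very end of the fingers, on their centre line; the grasp point (between the pads) lies 19 mm behind it; z points along the fingers, y is the line along which they close (so a half turn about z gives the same grasp; the last joint's range is limited). The gripper opens to 93 mm and grips with 3 to 60 N. Pads are 15 mm wide; open, the fingers measure 128 mm over their backs; the gripper's body (75 mm by 188 mm) begins 65 mm behind the grasp point.
Start: joints at [0.922, 0.259, 1.535, -0, 1.348, -0.203], TCP at [0.237, 0.496, 0.219] pointing down, gripper open.
Joint ranges: [-3.14, 3.14], [-0.91, 2.08], [0.19, 2.58], [-1.22, 4.36], [0.22, 2.71], [-3.12, 3.12]. Speed limits (rad/s): [2.57, 2.57, 3.14, 3.14, 3.14, 3.14].

INTERFACE

Orientations are given as a unit quaternion [x, y, z, w].
In Python, from station import observe, read_camera, camera_params, hand_in, recognise, masks_of gives the robot as it stands.
- The arm moves only by the tool drive_tool, never from a script. Its argument "moves" is a list that holds one entry, the list of rows, each a list of 7 numbers: the turn, a rotation vector about the tool's x, y, z normalised to -1 to 1, where 1 is 90 degrees, then the shift along the tool's x, y, z normalised to -1 to 1, where 1 is 0.5 m, then the closure, from 0 (fully open) to 1 (shut). In form: [[[wx, wy, wz, x, y, z, gripper], ...]]. A call has exactly 10 rows; each row shifts and turns the commanded pose from where the row before left it, along the tool's axes as they then stand; what a row does not reach is not made up. A row lasts 1/12 s, in which the tool goes at most 41.7 mm and 7.16 degrees, less where a joint would pass 70% of its speed; a pose out of reach is approached as far as the arm can. A call with a number of a shift or a turn outside -1 to 1 is refused whole. A call with a gripper value outside its range is refused whole. The fingers move at their own pace and stop on an object; "newtons" is the grip in N (left out, the last holds). Time passes only in rows, so rows that do not move let the fingers close, or fill a call up. It gives the time, the measured TCP pose, the force, the opening and the grip force at its end, in the units of the state.
- observe(): the state, without advancing time (a new reading comes with each control period).
- read_camera(name): name is "side" or "top"; returns the picture (420x560x3 uint8, red, green, blue); there is no depth.
- camera_params(name): a dict with "fx", "fy", "cx", "cy" (pixels), "k1" (the pictures are not rectified: a ray, as slopes to the right and down, at radius r is drawn at 1 + k1 r^2 times it, then the intrinsics apply), "R" (3x3) and "t" (3): a world point X has camera coordinates R X + t. Camera axes: x right, y down, z forward; pixel columns grow to the right and rows downward; lengths in m; the calibration is good to about 2 mm. A picture is of the moment at which its call begins. camera_params takes no time and is no camera call.
- hand_in(): hands the job in; it is judged then, once.
Trained networks look in the newest picture that a camera, given by its name, has taken for a name from the list of things; names that differ only in an ending like _2 or _b are one class to them, and where a whole thing is asked for, a point or a joint stands for the part that bears it (a point fixed in the world has none). Each returns a list of dicts, best first, with "conf" (0 to 1); they miss things now and then, are a little off and sometimes report something else, mostly with a low value. They report only what shows in the picture. A call takes as long as a camera call. They do not tell look-alikes from the thing itself.
- recognise(camera, target): "point" ([column, row] in pixels, amid what is visible of it).
- masks_of(camera, target): "pixels" (420x560 bool, what is visible of it) and "point" ([column, row] in pixels, amid what is visible of it).
The state is a dict: "time": time; "q": joint angles; "qd": joint speeds; "effort": joint torques, N m; "tool_pos": TCP position; "orientation": TCP orientation; "wrist_force": force on the tool from outside, world axes, zero at the start; "torque": the same for the moment, N m; "finger_gap": finger opening in m; "gripper_force": force on a finger pad.
Only numpy, scipy, OpenCV 4.12 (cv2) and the standard library are available. Lean on these libraries where they do the work, as an engineer would, in place of code of your own. Each camera call takes 0.05 s, during which the arm holds its last target. There are 200 camera calls.

## Working session

There is one attempt and no reset: what is moved stays moved. The work goes in short steps, Python scripts to look and compute and a tool call to move; the robot and the scene stay as the last step left them, time stands still between calls to the robot, and variables do not carry over. Pictures are saved under pics/ and viewed, at most 10 in all, crops included, and the job is handed in when it is done.

Besides the shell and the picture viewer there is one more tool, called after "Emit:" by a JSON object that holds its "api" and its "payload". drive_tool: Moves the arm, as the interface text tells. Scaled input: -1 to 1 covers 0.5 m each way for a shift and 90 degrees each way for a turn. Its arguments: {"type":"object","properties":{"moves":{"type":"array","items":{"type":"array","items":{"type":"array","items":{"type":"number"}}}},"newtons":{"type":"number"}},"required":["moves"]}

```bash
mkdir -p pics; ls; cat > h.py <<'E'
import numpy as np, cv2
from station import *
def show(name,f):
    im=read_camera(name); cv2.imwrite(f'pics/{f}.png',im[:,:,::-1]); return im
def ray(cam,uv):
    p=camera_params(cam); K=np.array([[p['fx'],0,p['cx']],[0,p['fy'],p['cy']],[0,0,1.]])
    s=cv2.undistortPoints(np.array([[uv]],float),K,np.array([p['k1'],0,0,0,0.]))[0,0]
    R=np.array(p['R']);t=np.array(p['t']); d=R.T@np.array([s[0],s[1],1]); return -R.T@t,d/np.linalg.norm(d)
def proj(cam,X):
    p=camera_params(cam); K=np.array([[p['fx'],0,p['cx']],[0,p['fy'],p['cy']],[0,0,1.]])
    return cv2.projectPoints(np.array(X,float).reshape(-1,1,3),cv2.Rodrigues(np.array(p['R'],float))[0],np.array(p['t'],float),K,np.array([p['k1'],0,0,0,0.]))[0][:,0]
def onz(cam,uv,z):
    o,d=ray(cam,uv); return o+d*(z-o[2])/d[2]
def tri(a,b):
    A=0;B=0;P=[]
    for c,uv in (('top',a),('side',b)):
        o,d=ray(c,uv);M=np.eye(3)-np.outer(d,d);A=A+M;B=B+M@o
    return np.linalg.solve(A,B)
E
python3 - <<'E'
from h import *
np.set_printoptions(precision=3,suppress=True)
for c in('top','side'):
    show(c,c+'0'); p=camera_params(c); print(c,-np.array(p['R']).T@p['t'],np.array(p['R']).tolist(),p['fx'])
    for t in('carrier','handle','handle_grip','mat','dish','jug','jar','roll','glovebox','syringe'):
        r=masks_of(c,t)
        for d in r[:2]:
            m=d['pixels']; (cx,cy),(w,h),a=cv2.minAreaRect(np.argwhere(m)[:,::-1].astype(np.float32))
            print(t,round(d['conf'],2),np.round(d['point']),'rect',np.round([cx,cy,w,h,a],1))
print(observe())
E
```

```text
pics
top [0.496 0.067 1.01 ] [[0.028390694593337304, -0.9992939962661285, 0.024606452141234064], [-0.996915749360543, -0.03010772038254945, -0.07247422886980795], [0.07316390597429126, -0.02247296597775235, -0.9970667022134215]] 441.11304045325994
carrier 0.92 [307. 221.] rect [307.4 219.9  74.1 106.6  68.4]
handle 0.58 [316. 243.] rect [315.4 233.8  35.3  85.4  69.7]
handle 0.23 [297. 136.] rect [298.9 135.2  54.7  70.5  71.6]
handle_grip 0.84 [320. 242.] rect [315.2 233.3  33.8  84.4  68.7]
handle_grip 0.54 [205. 272.] rect [203.5 275.4  47.7  51.6  15.1]
mat 0.63 [305. 260.] rect [303.5 217.7 106.5 132.8  70.9]
dish 0.92 [406. 133.] rect [403.8 132.3  29.7  27.6  45. ]
dish 0.9 [427. 250.] rect [425.5 251.   30.   29.   90. ]
jug 0.78 [207. 273.] rect [203.6 276.1  48.9  54.3  14.8]
jug 0.47 [407. 196.] rect [405.6 191.7  38.5  52.3  63.4]
jar 0.97 [406. 191.] rect [405.5 191.7  39.9  51.6  56.3]
roll 0.75 [233. 159.] rect [236.  163.5  39.4  32.6  63.4]
roll 0.7 [300. 136.] rect [298.8 134.4  56.8  71.8  72. ]
glovebox 0.75 [300. 134.] rect [299.  135.4  54.4  69.9  71.6]
syringe
[... 994 characters left out ...]
.6]
roll 0.74 [318. 187.] rect [321.2 187.3  25.7  47.5   5.4]
roll 0.18 [323. 314.] rect [322.8 314.   42.1  63.5   9.5]
glovebox 0.77 [356. 234.] rect [358.7 231.2  74.5  54.3  54.8]
syringe 0.83 [214. 274.] rect [213.5 271.5  55.   15.   90. ]
{'time': 1.1, 'q': array([ 0.922,  0.259,  1.535, -0.   ,  1.348, -0.203]), 'qd': array([ 0.001,  0.   ,  0.001, -0.001, -0.   , -0.001]), 'effort': array([ -0.001, -43.721, -28.431,   0.072,   0.031,  -0.   ]), 'tool_pos': array([0.237, 0.496, 0.219]), 'orientation': array([0.221, 0.975, 0.   , 0.   ]), 'wrist_force': array([ 0.336, -0.504, -0.144]), 'torque': array([-0.016,  0.006, -0.012]), 'gripper_force': 0.0, 'finger_gap': 0.09311702993787166}
```

```bash
python3 - <<'E'
import cv2,numpy as np
a=cv2.imread('pics/top0.png');b=cv2.imread('pics/side0.png')
cv2.imwrite('pics/ct.png',cv2.resize(a[90:320,170:460],None,fx=2.6,fy=2.6,interpolation=cv2.INTER_CUBIC))
cv2.imwrite('pics/cs.png',cv2.resize(b[140:360,150:430],None,fx=2.7,fy=2.7,interpolation=cv2.INTER_CUBIC))
E
```

```text
(no output)
```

View pics/ct.png

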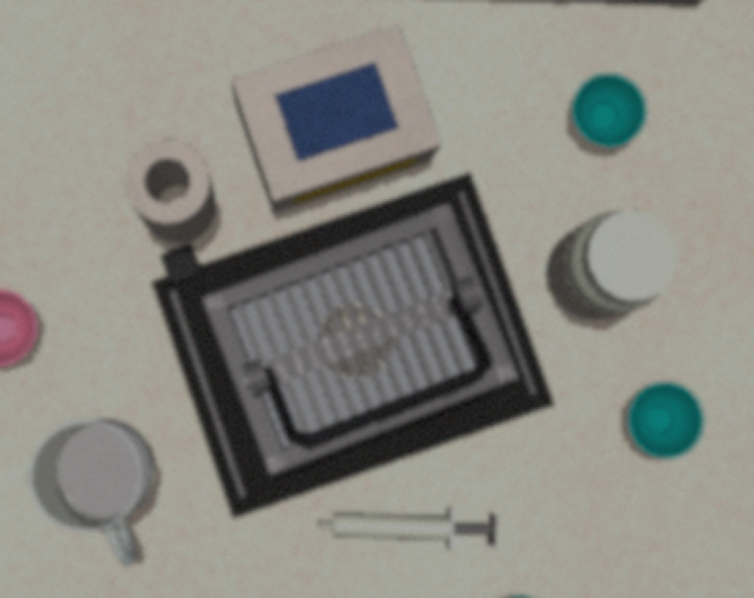

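View pics/cs.png

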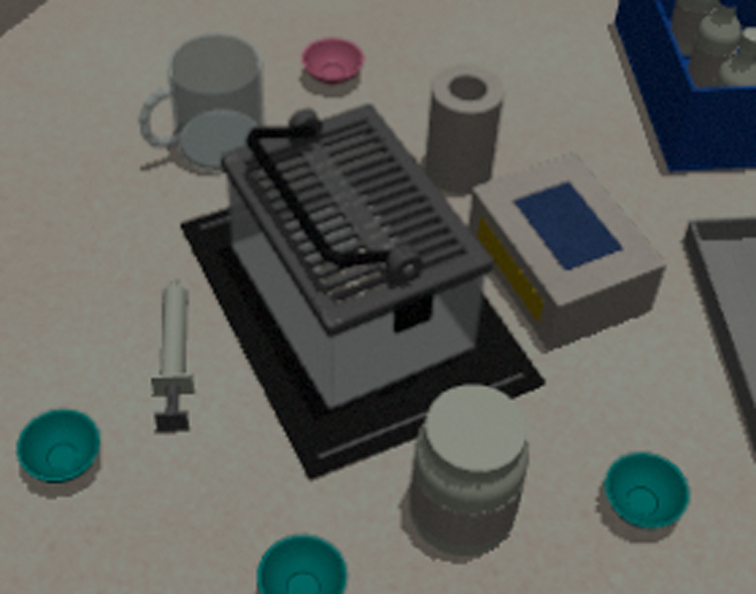

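The carrier stands amid the mat. Its handle is folded toward the robot: cross bar about (285,259)–(357,232) in top and (247,199)–(272,233) in side. The jar is at its right end, the jug at its left, the syringe in front. The teal bowls and the pink one are decoys. Next I fit a model pose.

```bash
cat > fit.py <<'E'
from h import *
from scipy.optimize import least_squares
np.set_printoptions(precision=4,suppress=True)
def T(p,X):
    X=np.atleast_2d(X);c,s=np.cos(p[3]),np.sin(p[3]); return X@np.array([[c,-s,0],[s,c,0],[0,0,1]]).T+p[:3]
def grip(th,y=0): return [-.062*np.cos(th),y,.137+.062*np.sin(th)]
L=np.array([[-74,104,120],[-74,-104,120],[74,-104,120],[74,104,120],[0,86,137],[0,-86,137]])/1e3
E
python3 - <<'E'
from fit import *
t=np.array([[268,473],[520,380],[447,205],[203,298],[258,378],[467,296]])/2.6+[170,90]
s=np.array([[222,160],[333,330],[490,265],[370,107],[305,124],[403,265]])/2.7+[150,140]
bt=np.array([[330,431],[400,406],[465,382]])/2.6+[170,90]
bs=np.array([[262,158],[295,203],[325,243]])/2.7+[150,140]
def perp(c,p,pts):
    e=proj(c,T(p,[grip(p[4],.065),grip(p[4],-.065)])); d=(e[1]-e[0])/np.linalg.norm(e[1]-e[0]); v=pts-e[0]; return v[:,0]*d[1]-v[:,1]*d[0]
def f(p):
    return np.r_[(proj('top',T(p,L))-t).ravel(),(proj('side',T(p,L))-s).ravel(),perp('top',p,bt),perp('side',p,bs)]
r=least_squares(f,[.5,0,.006,.3,.2],loss='soft_l1'); p=r.x; print(p); print(f(p).round(1))
print('bar',T(p,grip(p[4])),'pivot',T(p,[0,0,.137]))
np.save('p.npy',p)
im=cv2.imread('pics/top0.png');k=cv2.imread('pics/side0.png')
for th in(0,p[4],.45):
    X=T(p,[grip(th,y) for y in(-.065,0,.065)]);print(th,proj('top',X).ravel(),proj('side',X).ravel())
# bystander tops
for n,u,h in(('jug',(207,266),.105),('jar',(412.5,189),.12),('roll',(234.7,160),.11)):print(n,onz('top',u,h))
def mat(): pass
for u in([155,284],[470,177],[552,405],[235,516]):print(onz('top',np.array(u)/2.6+[170,90],.006))
E
```

```text
[ 0.5576 -0.0022  0.0027  0.3969  0.4371]
[ 0.8  1.1 -0.1 -0.6  1.1 -1.  -0.5 -0.4 -0.3 -0.5  0.   0.  -2.  -1.5
 -2.9  0.5  0.9 -0.4 -0.2 -1.1 -0.6  1.5 -0.8  0.6 -0.6 -1.4 -1.8 -0.3
  0.8  2. ]
bar [[ 0.5058 -0.0239  0.1659]] pivot [[ 0.5576 -0.0022  0.1397]]
0 [351.3748 236.7166 320.9097 248.5764 290.2014 260.5197] [267.2394 242.0375 253.8543 221.0861 241.5247 201.758 ]
0.43714302985595405 [352.6541 233.4906 321.2624 245.7006 289.6119 258.0002] [269.8008 232.7913 256.0741 211.8417 243.4506 192.554 ]
0.45 [352.6553 233.3108 321.2377 245.5302 289.5607 257.8394] [269.953  232.5024 256.2142 211.5556 243.5801 192.2715]
jug [0.4586 0.2015 0.105 ]
jar [ 0.6276 -0.2139  0.12  ]
roll [0.6775 0.1528 0.11  ]
[0.6075 0.1709 0.006 ]
[ 0.712  -0.1051  0.006 ]
[ 0.5114 -0.181   0.006 ]
[0.4075 0.0942 0.006 ]
```

Emit:
{"api": "drive_tool", "payload": {"moves": [[[0,0,0.0772,0,0,-0.01,0],[0,0,0.0772,0,0,-0.01,0],[0,0,0.0772,0,0,-0.01,0],[0,0,0.0772,0,0,-0.01,0],[0,0,0.0772,0,0,-0.01,0],[0,0,0.0772,0,0,-0.01,0],[0,0,0,-0.08,0,0,0],[0,0,0,-0.08,0,0,0],[0,0,0,-0.08,0,0,0],[0,0,0,-0.08,0,0,0]]]}}

```text
time: 1.93
tool_pos: [0.2991, 0.3474, 0.2486]
orientation: [0.553, 0.833, 0.0, 0.0]
wrist_force: [1.2, 0.0, -0.2]
finger_gap: 0.0931
gripper_force: 0.0
```

Emit:
{"api": "drive_tool", "payload": {"moves": [[[0,0,0,-0.08,0.01,0,0],[0,0,0,-0.08,0.01,0,0],[0,0,0,-0.08,0.01,0,0],[0,0,0,-0.08,0.01,0,0],[0,0,0,-0.08,0.01,0,0],[0,0,0,-0.08,0.01,0,0],[0,0,0,-0.08,0.01,0,0],[0,0,0,-0.08,0.01,0,0],[0,0,0,-0.06,0.01,0,0],[0,0,0,-0.04,0.01,0,0]]]}}

```text
time: 2.77
tool_pos: [0.4896, 0.0237, 0.2487]
orientation: [0.555, 0.832, -0.0, 0.0]
wrist_force: [-0.6, -0.9, 0.1]
finger_gap: 0.0932
gripper_force: 0.0
```

```bash
cat > st.py <<'E'
from fit import *
from scipy.spatial.transform import Rotation as Ro
def to(target,s=None):
    s=s or observe(); R=Ro.from_quat(s['orientation']).as_matrix(); return R.T@(np.array(target)-s['tool_pos'])/.5
def pr():
    s=observe(); R=Ro.from_quat(s['orientation']).as_matrix()
    print('t',s['time'],'pos',s['tool_pos'],'yaw_y',np.degrees(np.arctan2(R[1,1],R[0,1])),'F',s['wrist_force'],'Ftool',R.T@s['wrist_force'],'gap',s['finger_gap'],'gf',s['gripper_force'])
E
python3 - <<'E'
from st import *
pr(); p=np.load('p.npy'); print(to(T(p,grip(p[4]))[0]-[0,0,.019]))
show('side','s1'); show('top','t1')
im=cv2.imread('pics/side.png') if 0 else cv2.imread('pics/s1.png')
cv2.imwrite('pics/s1c.png',cv2.resize(im[150:290,200:360],None,fx=4,fy=4,interpolation=cv2.INTER_CUBIC))
E
```

```text
t 2.7667 pos [0.4896 0.0237 0.2487] yaw_y 22.618596805486124 F [-0.6409 -0.9053  0.1428] Ftool [-0.5893 -0.9398 -0.1424] gap 0.09321636580277352 gf 0.0
[-0.1001 -0.0068  0.2036]
```

View pics/s1c.png

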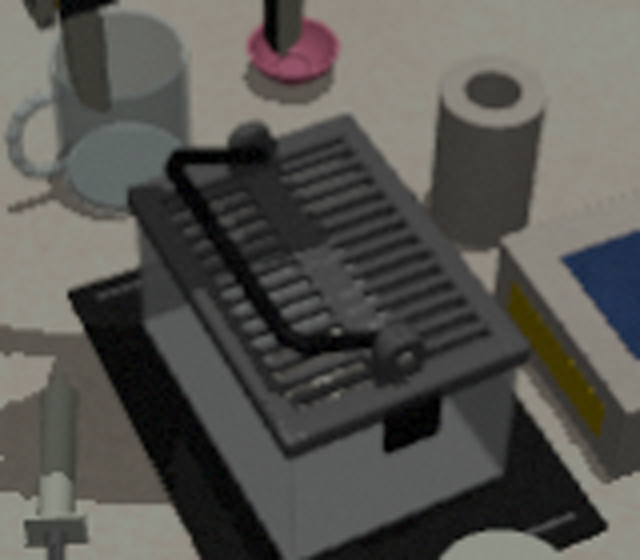

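Emit:
{"api": "drive_tool", "payload": {"moves": [[[0,0,0,-0.05,-0.0035,0,0],[0,0,0,-0.05,-0.0035,0,0],[0,0,0,0,0,0.03,0],[0,0,0,0,0,0.04,0],[0,0,0,0,0,0.04,0],[0,0,0,0,0,0.04,0],[0,0,0,0,0,0.03,0],[0,0,0,0,0,0.02,0],[0,0,0,0,0,0,0.7],[0,0,0,0,0,0,0.7]]], "newtons": 3}}

```text
time: 3.7
tool_pos: [0.5042, -0.0199, 0.1488]
orientation: [0.553, 0.833, -0.0, -0.0]
wrist_force: [0.4, 0.5, -0.2]
finger_gap: 0.0842
gripper_force: 0.0
```

```bash
python3 - <<'E'
from st import *
pr()
for i in range(4): read_camera('top'); print(observe()['wrist_force'],observe()['finger_gap'])
show('side','s2')
im=cv2.imread('pics/s2.png')
cv2.imwrite('pics/s2c.png',cv2.resize(im[130:270,190:350],None,fx=4,fy=4,interpolation=cv2.INTER_CUBIC))
E
```

```text
t 3.7 pos [ 0.5042 -0.0199  0.1488] yaw_y 22.808877287331757 F [ 0.432   0.5066 -0.2312] Ftool [0.2994 0.5947 0.2311] gap 0.0841554800392952 gf 0.0
[ 0.7037 -0.5341  0.2959] 0.0803557314933855
[ 0.171  -0.1383 -0.379 ] 0.07621826709144028
[ 1.0898 -0.2386 -0.2113] 0.07211521322668049
[-0.6714 -0.1629 -0.4479] 0.06839898373627892
```

View pics/s2c.png

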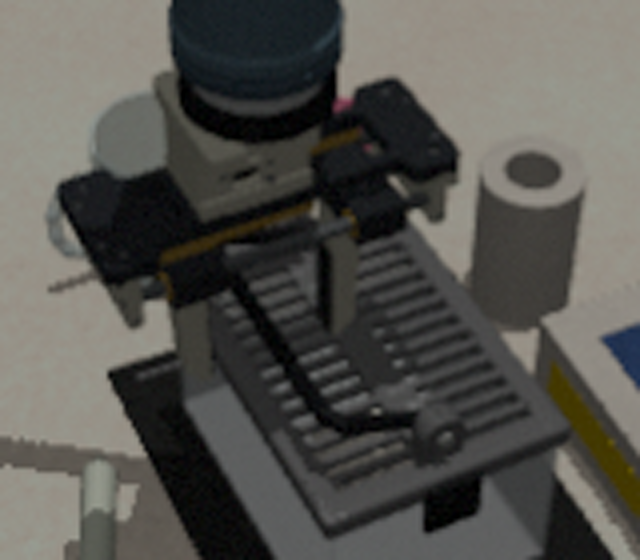

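Emit:
{"api": "drive_tool", "payload": {"moves": [[[0,0,0,0,0,0,0.7],[0,0,0,0,0,0,0.7],[0,0,0,0,0,0,0.7],[0,0,0,0,0,0,0.7],[0,0,0,0,0,0,0.7],[0,0,0,0,0,0,0.7],[0,0,0,0,0,0,0.7],[0,0,0,0,0.006,0,0.7],[0,0,0,0,0.006,0,0.7],[0,0,0,0,0.006,0,0.7]]]}}

```text
time: 4.78
tool_pos: [0.513, -0.017, 0.1487]
orientation: [0.554, 0.833, -0.0, -0.0]
wrist_force: [-5.7, -2.2, 3.2]
finger_gap: 0.0278
gripper_force: 3.1
```

Emit:
{"api": "drive_tool", "payload": {"moves": [[[0,0,0,0,-0.003,-0.003,0.7],[0,0,0,0,0,-0.003,0.7],[0,0,0,0,0,-0.003,0.7],[0,0,0,0,0,-0.003,0.7],[0,0,0,0,0,0,0.7],[0,0,0,0,0,0,0.7],[0,0,0,0,0,0,0.7],[0,0,0,0,0,0,0.7],[0,0,0,0,0,0,0.7],[0,0,0,0,0,0,0.7]]]}}

```text
time: 5.62
tool_pos: [0.5113, -0.0176, 0.1546]
orientation: [0.554, 0.833, -0.0, -0.0]
wrist_force: [-0.5, -0.6, -0.1]
finger_gap: 0.0278
gripper_force: 0.0
```

```bash
python3 - <<'E'
from st import *
pr()
show('side','s3')
im=cv2.imread('pics/s3.png')
cv2.imwrite('pics/s3c.png',cv2.resize(im[130:270,190:350],None,fx=4,fy=4,interpolation=cv2.INTER_CUBIC))
E
```

```text
t 5.6167 pos [ 0.5113 -0.0176  0.1546] yaw_y 22.770201011231368 F [-0.5167 -0.6143 -0.0757] Ftool [-0.3664 -0.7141  0.0757] gap 0.027826920127174814 gf 0.0
```

View pics/s3c.png

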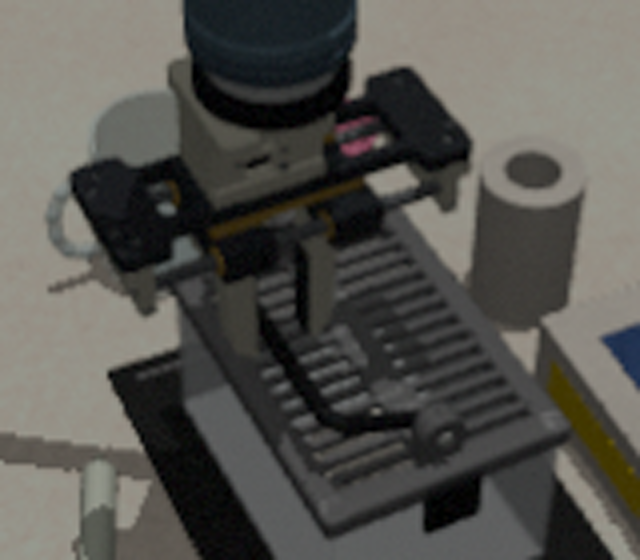

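Emit:
{"api": "drive_tool", "payload": {"moves": [[[0,0,0,0,-0.01,0.004,0.7],[0,0,0,0,-0.009,0.004,0.7],[0,0,0,0,0,0,0.7],[0,0,0,0,0,0,1],[0,0,0,0,0,0,1],[0,0,0,0,0,0,1],[0,0,0,0,0,0,1],[0,0,0,0,0,0,1],[0,0,0,0,0,0,1],[0,0,0,0,0,0,1]]], "newtons": 3}}

```text
time: 6.5
tool_pos: [0.5032, -0.0212, 0.1508]
orientation: [0.554, 0.833, 0.0, 0.0]
wrist_force: [2.5, 1.2, -1.9]
finger_gap: 0.0097
gripper_force: 3.0
```

Emit:
{"api": "drive_tool", "payload": {"moves": [[[0,0,0,0,0.0031,-0.0068,1],[0,0,0,0,0.0035,-0.0066,1],[0,0,0,0,0.0039,-0.0063,1],[0,0,0,0,0.0043,-0.0061,1],[0,0,0,0,0.0046,-0.0058,1],[0,0,0,0,0.005,-0.0055,1],[0,0,0,0,0.0053,-0.0052,1],[0,0,0,0,0.0056,-0.0049,1],[0,0,0,0,0,0,1],[0,0,0,0,0,0,1]]]}}

```text
time: 7.33
tool_pos: [0.5183, -0.0148, 0.1749]
orientation: [0.554, 0.833, -0.001, -0.0]
wrist_force: [-4.3, -1.8, 4.9]
finger_gap: 0.0098
gripper_force: 3.0
```

Emit:
{"api": "drive_tool", "payload": {"moves": [[[0,0,0,0,0,0,0.74],[0,0,0,0,0,0,0.74],[0,0,0,0,0,0,0.74],[0,0,0,0,0.006,-0.003,0.74],[0,0,0,0,0.006,-0.003,0.74],[0,0,0,0,0.006,-0.003,0.74],[0,0,0,0,0.006,-0.003,0.74],[0,0,0,0,0.006,-0.003,0.74],[0,0,0,0,0.006,-0.003,0.74],[0,0,0,0,0.006,-0.003,0.74]]]}}

```text
time: 8.17
tool_pos: [0.5388, -0.0062, 0.1849]
orientation: [0.554, 0.833, 0.0, 0.0]
wrist_force: [-0.5, -1.1, 1.2]
finger_gap: 0.0242
gripper_force: 0.6
```

```bash
python3 - <<'E'
from st import *
pr()
for i in range(3): read_camera('top'); print(observe()['wrist_force'])
show('side','s4')
im=cv2.imread('pics/s4.png')
cv2.imwrite('pics/s4c.png',cv2.resize(im[130:270,190:350],None,fx=4,fy=4,interpolation=cv2.INTER_CUBIC))
E
```

```text
t 8.1667 pos [ 0.5388 -0.0062  0.1849] yaw_y 22.77109964605254 F [-0.5471 -1.0699  1.2385] Ftool [-0.7749 -0.918  -1.2388] gap 0.024205673509443876 gf 0.6350225955247879
[-0.2396 -0.0623 -0.6218]
[ 1.2281 -0.1276  0.4483]
[-0.8488 -0.1266  0.3389]
```

View pics/s4c.png

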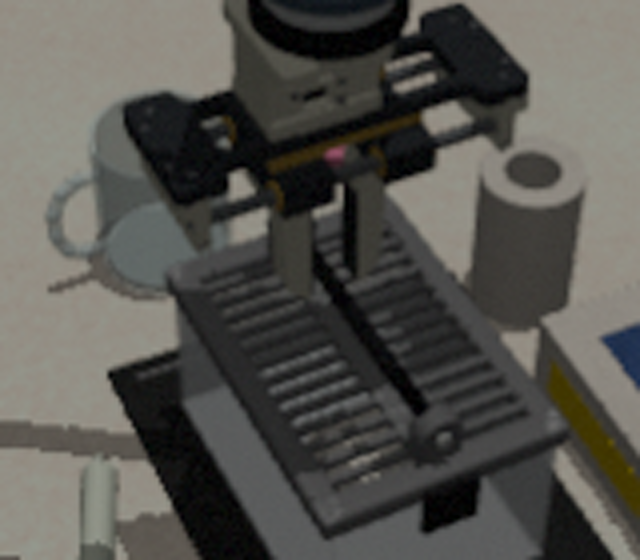

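Emit:
{"api": "drive_tool", "payload": {"moves": [[[0,0,0,0,0.006,-0.001,0.74],[0,0,0,0,0.006,-0.001,0.74],[0,0,0,0,0.006,-0.001,0.74],[0,0,0,0,0.006,0,0.74],[0,0,0,0,0.006,0,0.74],[0,0,0,0,0.004,0,0.74],[0,0,0,0,0.002,0,0.74],[0,0,0,0,0.002,0,0.74],[0,0,0,0,0,0,0.74],[0,0,0,0,0,0,0.74]]]}}

```text
time: 9.2
tool_pos: [0.5559, 0.0011, 0.1862]
orientation: [0.554, 0.833, 0.0, 0.0]
wrist_force: [0.2, 1.0, 1.2]
finger_gap: 0.0241
gripper_force: 0.0
```

```bash
cat > f.py <<'E'
from st import *
pr(); a=[]
for i in range(8): read_camera('top'); s=observe(); a.append(np.r_[s['wrist_force'],s['gripper_force']])
a=np.mean(a,0); print('meanFtool',Ro.from_quat(s['orientation']).as_matrix().T@a[:3],a[3])
E
python3 f.py
```

```text
t 9.2 pos [0.5559 0.0011 0.1862] yaw_y 22.77156645751723 F [0.2348 1.0468 1.2289] Ftool [ 0.8743  0.6218 -1.2287] gap 0.02407423414980057 gf 0.0
meanFtool [ 0.043  -0.0069  0.196 ] 0.0
```

Emit:
{"api": "drive_tool", "payload": {"moves": [[[0,0,0,0,0.002,0,0.74],[0,0,0,0,0.002,0,0.74],[0,0,0,0,0.002,0,0.74],[0,0,0,0,0.002,0,0.74],[0,0,0,0,0.001,0,0.74],[0,0,0,0,0.001,0,0.74],[0,0,0,0,0.001,0,0.74],[0,0,0,0,0.001,0,0.74],[0,0,0,0,0.001,0,0.74],[0,0,0,0,0.001,0,0.74]]]}}

```text
time: 10.43
tool_pos: [0.5623, 0.0037, 0.1863]
orientation: [0.554, 0.833, -0.0, -0.0]
wrist_force: [-0.6, -0.4, 0.6]
finger_gap: 0.0242
gripper_force: 0.3
```

```bash
python3 - <<'E'
from st import *
pr(); show('side','s5')
im=cv2.imread('pics/s5.png')
cv2.imwrite('pics/s5c.png',cv2.resize(im[130:270,190:350],None,fx=4,fy=4,interpolation=cv2.INTER_CUBIC))
E
```

```text
t 10.4333 pos [0.5623 0.0037 0.1863] yaw_y 22.77060242868467 F [-0.5588 -0.3888  0.5653] Ftool [-0.1422 -0.6657 -0.5653] gap 0.024164043184606483 gf 0.26954750530421734
```

View pics/s5c.png

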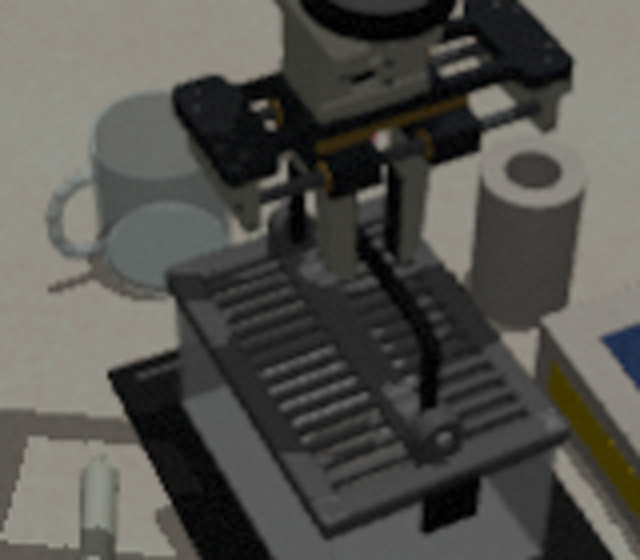

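The handle stands almost upright and the carrier has not moved. From here I push in small steps to feel the stop.

Emit:
{"api": "drive_tool", "payload": {"moves": [[[0,0,0,0,0.001,0,0.74],[0,0,0,0,0.001,0,0.74],[0,0,0,0,0.001,0,0.74],[0,0,0,0,0,0,0.74],[0,0,0,0,0,0,0.74],[0,0,0,0,0,0,0.74],[0,0,0,0,0,0,0.74],[0,0,0,0,0,0,0.74],[0,0,0,0,0,0,0.74],[0,0,0,0,0,0,0.74]]]}}

```text
time: 11.32
tool_pos: [0.5635, 0.0043, 0.1862]
orientation: [0.554, 0.833, -0.0, -0.0]
wrist_force: [-2.2, -1.0, 0.7]
finger_gap: 0.024
gripper_force: 1.1
```

```bash
python3 f.py
```

```text
t 11.3167 pos [0.5635 0.0043 0.1862] yaw_y 22.768809465698507 F [-2.1562 -1.009   0.6898] Ftool [-0.0959 -2.3789 -0.689 ] gap 0.02404946438227026 gf 1.0805638879537582
meanFtool [-0.094  -2.3104 -1.0222] 1.2227711733430624
```

```bash
python3 - <<'E'
from st import *
p=np.load('p.npy'); u=np.array([357,340])/2.6+[170,90]
X=onz('top',u,.03); c,s=np.cos(p[3]),np.sin(p[3]); d=X-p[:3]; print('dish local',d[0]*c+d[1]*s,-d[0]*s+d[1]*c)
E
```

```text
dish local 0.002498431046847572 -0.005284624847441303
```

Emit:
{"api": "drive_tool", "payload": {"moves": [[[0,0,0,0,-0.005,0,0.74],[0,0,0,0,-0.005,0,0.74],[0,0,0,0,-0.0045,0,0.74],[0,0,0,-0.004,0,0,0.74],[0,0,0,-0.003,0,0,0.8],[0,0,0,0,0,0,1],[0,0,0,0,0,0,1],[0,0,0,0,0,0,1],[0,0,0,0,0,0,1],[0,0,0,0,0,0,1]]], "newtons": 5}}

```text
time: 12.55
tool_pos: [0.5583, -0.0019, 0.1863]
orientation: [0.554, 0.833, -0.0, 0.0]
wrist_force: [-1.4, -1.3, 0.5]
finger_gap: 0.0095
gripper_force: 5.0
```

```bash
python3 f.py
```

```text
t 12.55 pos [ 0.5583 -0.0019  0.1863] yaw_y 22.772955161333066 F [-1.4217 -1.2576  0.4948] Ftool [-0.6094 -1.7977 -0.4943] gap 0.009514025247114316 gf 5.000277981162071
meanFtool [-1.4158 -1.2741 -0.5495] 5.000266078859568
```

Emit:
{"api": "drive_tool", "payload": {"moves": [[[0,0,0,0,0,0,1],[0,0,0,0,0,0,1],[0,0,0,0,0,0,1],[0,0,0,0,0,-0.002,1],[0,0,0,0,0,-0.004,1],[0,0,0,0,0,-0.006,1],[0,0,0,0,0,-0.006,1],[0,0,0,0,0,-0.006,1],[0,0,0,0,0,-0.004,1],[0,0,0,0,0,-0.002,1]]], "newtons": 40}}

```text
time: 13.78
tool_pos: [0.5585, -0.0017, 0.2016]
orientation: [0.554, 0.833, 0.0, 0.0]
wrist_force: [0.7, -0.7, -7.3]
finger_gap: 0.0087
gripper_force: 40.0
```

```bash
python3 f.py; python3 - <<'E'
from st import *
print(observe()['torque']); show('side','s6')
im=cv2.imread('pics/s6.png')
cv2.imwrite('pics/s6c.png',cv2.resize(im[130:290,190:350],None,fx=3.7,fy=3.7,interpolation=cv2.INTER_CUBIC))
E
```

```text
t 13.7833 pos [ 0.5585 -0.0017  0.2016] yaw_y 22.773263140060696 F [ 0.7287 -0.7095 -7.3266] Ftool [-0.9351  0.394   7.3269] gap 0.008686201596924778 gf 39.99817728996277
meanFtool [0.0775 0.1304 7.7002] 39.99822646379471
[-0.0792  0.0433 -0.0206]
```

View pics/s6c.png

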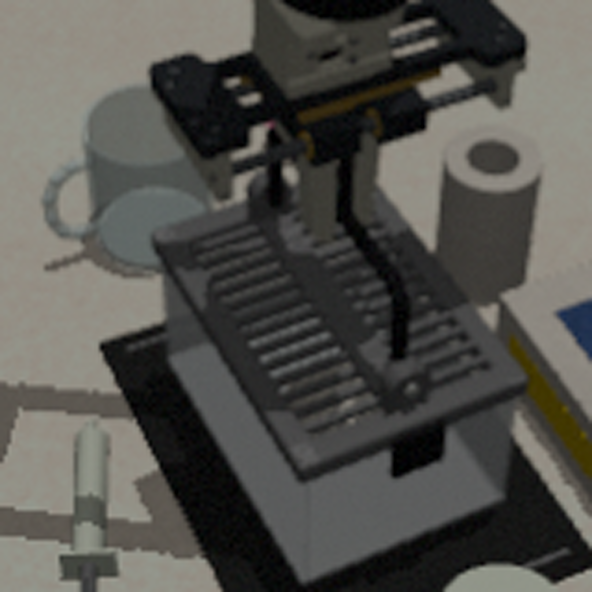

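```bash
cat > tilt.py <<'E'
import sys
from st import *
# rigid motion of carrier between two side+top pictures, from tracked points (rotation vector in carrier axes)
p=np.load('p.npy'); Rz=Ro.from_euler('z',p[3]).as_matrix()
def track(cam,a,b,dz):
    A,B=[cv2.imread(f'pics/{f}.png',0) for f in(a,b)]
    xs=np.linspace(-.07,.07,29);ys=np.linspace(-.1,.1,41)
    X=np.array([[x,y,.12] for x in xs for y in ys if abs(x)>.025 or abs(y)>.07 ])
    if cam=='side': X=np.vstack([X])
    W=T(p,X);u=proj(cam,W).astype(np.float32)[:,None]; g=proj(cam,W+[0,0,dz]).astype(np.float32)[:,None]
    ei=cv2.cornerMinEigenVal(A,7)
    v,st,_=cv2.calcOpticalFlowPyrLK(A,B,u,g.copy(),winSize=(13,13),maxLevel=0,flags=cv2.OPTFLOW_USE_INITIAL_FLOW)
    w,st2,_=cv2.calcOpticalFlowPyrLK(B,A,v,u.copy(),winSize=(13,13),maxLevel=0,flags=cv2.OPTFLOW_USE_INITIAL_FLOW)
    q=u[:,0].round().astype(int); e=ei[q[:,1],q[:,0]]
    ok=(st[:,0]>0)&(st2[:,0]>0)&(np.linalg.norm((u-w)[:,0],axis=1)<.5)&(e>np.quantile(e,.6))&(np.linalg.norm((v-g)[:,0],axis=1)<4)
    return cam,W[ok],v[ok,0]-u[ok,0]
def run(pairs,dz):
    D=[track(*q,dz) for q in pairs]; c=T(p,[0,0,.12])[0]
    def f(m):
        R=Rz@Ro.from_rotvec(m[:3]).as_matrix()@Rz.T
        return np.concatenate([(proj(k,(W-c)@R.T+c+m[3:])-proj(k,W)-d).ravel() for k,W,d in D])
    r=least_squares(f,[0,0,0,0,0,dz],loss='soft_l1',f_scale=.3)
    print([len(d[1]) for d in D],'rot deg (carrier x,y,z)',np.degrees(r.x[:3]),'shift mm',1e3*r.x[3:],'med res',np.median(abs(f(r.x))))
E
python3 - <<'E'
from tilt import *
show('top','t6')
run([('side','s5','s6')],.015); run([('side','s1','s6')],.015); run([('side','s1','s6'),('top','t1','t6')],.015); run([('side','s1','s5')],0)
E
```

```text
[260] rot deg (carrier x,y,z) [-0.615  -0.9554 -0.4209] shift mm [ 0.1269 -2.685  17.7455] med res 0.20782022975816972
[82] rot deg (carrier x,y,z) [-0.4871 -0.118  -0.4388] shift mm [ 0.1696  3.6763 10.5525] med res 0.15542154433171618
[82, 7] rot deg (carrier x,y,z) [-0.9542  0.3305 -0.2418] shift mm [-0.4958 -0.2118 14.4509] med res 0.2033542646480555
[105] rot deg (carrier x,y,z) [ 0.5958 -0.3033 -0.4606] shift mm [ 0.2337  2.3093 -1.9016] med res 0.1536703848362322
```

Emit:
{"api": "drive_tool", "payload": {"moves": [[[0,0,0,0,0,-0.002,1],[0,0,0,0,0,-0.004,1],[0,0,0,0,0,-0.006,1],[0,0,0,0,0,-0.008,1],[0,0,0,0,0,-0.01,1],[0,0,0,0,0,-0.01,1],[0,0,0,0,0,-0.01,1],[0,0,0,0,0,-0.01,1],[0,0,0,0,0,-0.01,1],[0,0,0,0,0,-0.01,1]]]}}

```text
time: 15.12
tool_pos: [0.5583, -0.0017, 0.2419]
orientation: [0.554, 0.833, 0.0, 0.0]
wrist_force: [0.4, -0.2, -8.3]
finger_gap: 0.0083
gripper_force: 40.0
```

Emit:
{"api": "drive_tool", "payload": {"moves": [[[0,0,0,0,0,-0.01,1],[0,0,0,0,0,-0.01,1],[0,0,0,0,0,-0.01,1],[0,0,0,0,0,-0.01,1],[0,0,0,0,0,-0.01,1],[0,0,0,0,0,-0.01,1],[0,0,0,0,0,-0.01,1],[0,0,0,0,0,-0.008,1],[0,0,0,0,0,-0.006,1],[0,0,0,0,0,-0.004,1]]]}}

```text
time: 15.95
tool_pos: [0.5584, -0.0018, 0.2858]
orientation: [0.554, 0.833, 0.0, 0.0]
wrist_force: [0.4, 0.1, -8.2]
finger_gap: 0.0087
gripper_force: 40.0
```

Emit:
{"api": "drive_tool", "payload": {"moves": [[[0,0,0,0,0,-0.002,1],[0,0,0,0,0,0,1],[0,0,0,0,0,0,1],[0,0,0,0,0,0,1],[0,0,0,0,0,0,1],[0,0,0,0,0,0,1],[0,0,0,0,0,0,1],[0,0,0,0,0,0,1],[0,0,0,0,0,0,1],[0,0,0,0,0,0,1]]]}}

```text
time: 16.78
tool_pos: [0.5583, -0.0017, 0.2863]
orientation: [0.554, 0.833, 0.0, -0.0]
wrist_force: [-0.4, 0.3, -7.6]
finger_gap: 0.0087
gripper_force: 40.0
```

```bash
python3 f.py; python3 - <<'E'
from tilt import *
show('side','s7'); show('top','t7'); run([('side','s5','s7')],.1);run([('side','s6','s7')],.085);run([('side','s1','s7')],.1)
im=cv2.imread('pics/s7.png')
cv2.imwrite('pics/s7c.png',cv2.resize(im[80:340,160:430],None,fx=2.2,fy=2.2,interpolation=cv2.INTER_CUBIC))
E
```

```text
t 16.7833 pos [ 0.5583 -0.0017  0.2863] yaw_y 22.7715259853642 F [-0.3994  0.2588 -7.5924] Ftool [ 0.3932 -0.2682  7.5924] gap 0.008665293742003883 gf 39.9982488155365
meanFtool [0.0813 0.0098 7.3395] 39.99812185764313
[196] rot deg (carrier x,y,z) [-1.1014 -2.2229 -0.6255] shift mm [ -0.5669  -9.8966 110.3616] med res 0.2644702373174539
[315] rot deg (carrier x,y,z) [-0.2311 -1.1143 -0.444 ] shift mm [-0.0089 -3.0448 90.1571] med res 0.31916650845010963
[60] rot deg (carrier x,y,z) [ 0.3618 -0.9512 -0.2847] shift mm [ -0.3692   0.5552 100.9034] med res 0.2141830369606339
```

View pics/s7c.png

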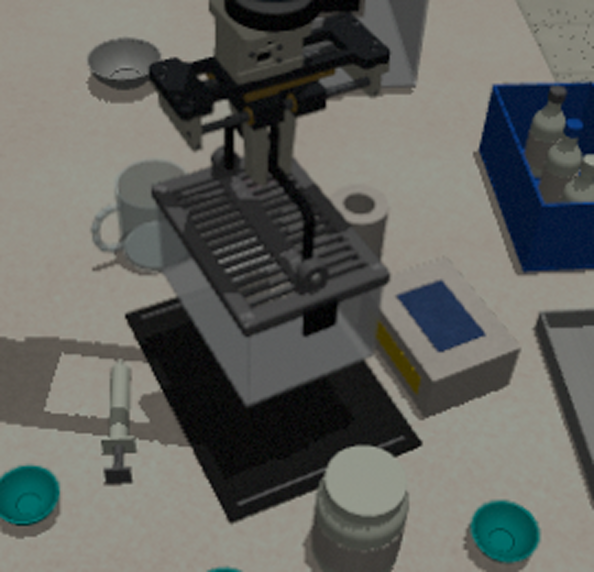

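The carrier hangs level (within about 1°) and still, roughly 10 cm above the mat, and the things around it have not moved.

```bash
python3 -c "
from station import hand_in
print(hand_in())"
```

```text
the job is handed in; nothing more can be done
None
```

The handle is up against its stop and the arm holds the carrier by it, still and level to about 1–2° by camera, about 10 cm above the mat with the things around it unmoved; the job is handed in.

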